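Take the dirty filter out of the bench dust extractor

ROBOT

A 6-joint arm with a two-finger parallel gripper is mounted at the origin on the work surface. World frame = base frame: x ahead of the robot, y to its left, z up, the work surface at z = 0. Lengths are in m, angles in rad, forces in N, time in s.
With the tool pointing down it reaches from about 0.375 to 0.975 m from the base axis. Payload 3.8 kg.
Tool frame: the origin (TCP) lies on the mounting face of the last link; the fingertips stand 166 mm ahead of it and the grasp point (between the pads) lies 147 mm ahead of it; z points along the fingers, y is the line along which they close (so a half turn about z gives the same grasp; the last joint's range is limited). The gripper opens to 88 mm and grips with 3 to 60 N. Pads are 18 mm wide; open, the fingers measure 123 mm over their backs; the gripper's body (75 mm by 187 mm) begins 45 mm behind the grasp point.
Start: joints at [1.231, 0.264, 1.604, -0, 1.274, -0.037], TCP at [0.201, 0.644, 0.405] pointing down, gripper open.
Joint ranges: [-2.63, 2.63], [-0.94, 2.18], [0.31, 2.57], [-1.31, 4.45], [0, 2.66], [-2.55, 2.55]. Speed limits (rad/s): [2.57, 2.57, 3.14, 3.14, 3.14, 3.14].

INTERFACE

Orientations are given as a unit quaternion [x, y, z, w].
In Python, from bench import arm, vision gives the robot as it stands.
- The arm moves only by the tool move_arm, never from a script. Its arguments are lists of equal length, an entry for each row: "angular": the turn, a rotation vector about the tool's x, y, z in rad, a list of three; "delta_pos": the shift along the tool's x, y, z in mm, a list of three; "hand": the opening, from -1 (shut) to 1 (fully open). A call has 1 to 20 rows; each row is the pose to reach, as a shift and turn from the pose commanded when the call began, along the tool's axes at that moment; what a row does not reach only later rows make up. A row lasts 1/12 s, in which the tool goes at most 41.7 mm and 7.16 degrees, less where a joint would pass 70% of its speed; a pose out of reach is approached as far as the arm can. A call with a gripper value outside its range is refused whole. The fingers move at their own pace and stop on an object; the grip force is fixed at half the most. Time passes only in rows, so rows that repeat a pose let the fingers close. It gives the time, the measured TCP pose, the force, the opening and the grip force at its end, in the units of the state.
- arm.read_state(): the state, without advancing time (a new reading comes with each control period).
- vision.capture(name): name is "scene" or "top" or "wrist"; returns the picture (384x512x3 uint8, blue, green, red); there is no depth.
- vision.camera_model(name): a dict with "fovy" (degrees; the focal length in pixels is half the picture's height over the tangent of half this angle, whatever the lens; pixels are square), "cx", "cy" (the principal point, pixels), "D" ([k1, k2, p1, p2, k3] as OpenCV has them; the pictures are not rectified), "rvec" (rotation vector, rad) and "tvec" (3), from world to camera coordinates, as OpenCV has them. Camera axes: x right, y down, z forward; pixel columns grow to the right and rows downward; lengths in m; the calibration is good to about 2 mm. A picture is of the moment at which its call begins: read the wrist's pose just before it. camera_model takes no time and is no camera call; for the wrist camera it gives the pose at the moment of the call.
- arm.close_job(): hands the job in; it is judged then, once.
Trained networks look in the newest picture that a camera, given by its name, has taken for a name from the list of things; names that differ only in an ending like _2 or _b are one class to them, and where a whole thing is asked for, a point or a joint stands for the part that bears it (a point fixed in the world has none). Each returns a list of dicts, best first, with "score" (0 to 1); they miss things now and then, are a little off and sometimes report something else, mostly with a low value. They report only what shows in the picture. A call takes as long as a camera call. They do not tell look-alikes from the thing itself.
- vision.cut_out(label, camera): "region" (384x512 bool, what is visible of it) and "at" ([column, row] in pixels, amid what is visible of it).
The state is a dict: "time": time; "joint_positions": joint angles; "joint_velocities": joint speeds; "effort": joint torques, N m; "ee_pos": TCP position; "eef_rot": TCP orientation; "wrist_force": force on the tool from outside, world axes, zero at the start; "torque": the same for the moment, N m; "grip_width": finger opening in m; "grasp_force": force on a finger pad.
Only numpy, scipy, OpenCV 4.12 (cv2) and the standard library are available. Lean on these libraries where they do the work, as an engineer would, in place of code of your own. Each camera call takes 0.05 s, during which the arm holds its last target. There are 200 camera calls.

TASK

The filter of the bench dust extractor needs washing. Squeeze the orange snap tab of its black guard towards the grip bar, just firmly enough to free the catch (the tab is brittle), lift the guard off without wrenching it and lay it grip upwards on the green mat; then lift the dirty filter out and set it down, handle upwards, in the steel bowl without dropping it. Leave everything else where it is.

Things in the scene. Friction and masses are not known exactly. Their poses are not given: they have to be found in the camera images.
- extractor: bench dust extractor fixed to the table: grey box 270 (x) x 240 (y) mm, deck (top face) 92 mm above the table. Origin: centre of its underside; -x is its front with switch and knob, +x its rear with an exhaust pipe (64 mm, sticks out 45 mm). The guard lies in an opening of the deck, flush; below it is the well with the filter, from 50 mm height down only 2 mm wider all round than the filter.
- guard: black plastic grille, 125 x 117 mm, about 0.14 kg, snap tab at its -x end. Origin: centre, level with the ends of its four legs, on which it stands when laid on a flat surface; the plate spans z = 23 to 30 mm. Seated, its origin is 62 mm above the extractor's, axes the same, top flush with the deck, but it has 1.5 mm play each way along x and y. Forced with over 24 N against the extractor it cracks.
- guard_lugs (a point): middle of the guard's hidden far (+x) edge at guard x = 61.5, z = 24.5 mm: here two lugs (y = +-32 mm) reach 5.5 mm under the deck's rim, which is 4 mm thick. Tilt the tab end up about this line by 0.15 to 0.3 rad, then draw the guard towards the tab (-x) by 9 mm or more and lift it away.
- guard_grip (a point): middle of the upright grip bar on the guard: bar 8 mm thick (guard x), 64 mm long (y), standing 18 mm above the plate; the point is at guard x = -30, y = 0, z = 39 mm, so 9 mm above the deck. Its face away from the tab is at guard x = -26 mm.
- tab: orange snap tab of the guard, a springy upright leaf 22 mm wide (y), 3 mm thick, standing 18 mm above the plate. Origin: its outer (-x) face at the plate's top (guard x = -62.5, z = 30 mm at rest), axes as the guard. Pressed towards the grip bar it moves straight in (+x): 3.5 N to start, 1.4 N per mm more, stop at 6 mm (12 N). It breaks above 24 N.
- tab_catch (a point): tip of the tab's hidden catch, 7 mm outside the tab's outer face and 8 mm below the plate's top; it reaches 3.5 mm under the deck's rim and is free when the tab is pressed in by 4 mm with the guard central; by 5.5 mm if the play lets the guard sit towards its tab end, by 2.5 mm if pushed home to its far end. Tab and grip bar can be pinched from above (36.5 mm over both at rest, 31 when pressed), and the guard lifted by that pinch.
- filter: dirty filter cassette, blue-grey frame with brown folds, 90 (x) x 70 (y) x 22 mm, about 0.11 kg. Origin: centre of its underside, in the well at extractor height 30 mm, axes as the extractor's. In the middle of its top a handle bar 10 mm thick (x), 44 mm long (y), from z = 22 to 42 mm.
- bowl: round stainless steel bowl, loose, 0.4 kg, rim diameter 220, 55 mm high, wall 3 mm, flat inner floor of diameter 146 mm, 3 mm above its origin (centre of its underside).
- mat: flat green mat 180 (x) x 170 (y) x 5 mm on the table. Origin: centre of its underside.
- spare_filter: clean white filter cassette, the same shape as the dirty one, a bystander. Origin at its underside or middle.
- stone: dark grey half-round stone, 150 x 90 x 90 mm, a bystander. Origin at its underside or middle.
- grit_jar: clear jar with a wooden lid, diameter 68, 110 high, a bystander. Origin at its underside or middle.
- sanding_block: wooden sanding block 120 x 65 x 50 mm, a bystander. Origin at its underside or middle.
- clay_bust: reddish clay figure 155 mm tall, a bystander. Origin at its underside or middle.
- spatula: wooden spatula lying on the table, a bystander. Origin at its underside or middle.
Things that resemble listed ones, but are neither listed nor needed, are in the scene too. There is more than one size of the guard; the job needs the largest.

How it is judged:
On the way, in this order (a step that is already met when the one before it is completed fails the run):
1. the tab end of the guard is up out of the opening, its catch free of the rim (z of tab in the frame of extractor above 0.101 m), for 0.1 s.
2. the guard lies on the mat, grip up, let go (horizontal distance between guard and mat below 0.055 m and height (world z) of guard between -0.01 and 0.012 m and angle between guard's own z axis and vertical below 0.12 rad and z of guard_grip in the frame of mat above 0.02 m and linear speed of guard below 0.02 m/s and contact force between the fingers and guard below 0.3 N), for 0.2 s.
At the end, for the whole second after the job is handed in: the guard stands on its legs on the green mat, grip up (level within 0.12 rad), its centre within 55 mm of the mat's, and the dirty filter lies handle up (within 0.4 rad) in the bowl, its centre within 40 mm of the bowl's and its underside less than 30 mm above the bowl's; both at rest and let go (all of step 2 and horizontal distance between filter and bowl below 0.04 m and z of filter in the frame of bowl below 0.03 m and angle between filter's own z axis and vertical below 0.4 rad and linear speed of filter below 0.02 m/s); the robot touches nothing.
It fails at once if the brittle tab is squeezed with more than 24 N (contact force between the fingers and tab above 24 N).
It fails at once if the guard is wrenched or pressed against the extractor with more than 24 N (contact force between guard and extractor above 24 N).
It fails at once if the guard or the filter is dropped (falls faster than 0.7 m/s) ((contact force between the fingers and guard below 0.1 N and linear speed of guard above 0.7 m/s) or (contact force between the fingers and filter below 0.1 N and linear speed of filter above 0.7 m/s)).
It fails at once if the bowl is shifted by more than 40 mm (distance of bowl from where it was at the start of the episode above 0.04 m).
It fails at once if a bystander is shifted by more than 30 mm (distance of any of spare_filter, stone, grit_jar, sanding_block, clay_bust, spatula from where it was at the start of the episode above 0.03 m).
It also fails if it takes over 72 s, if anything falls off the work surface, if the arm or the gripper's body presses on something with over 40 N, if the wrist force passes 120 N, or if a joint passes its speed limit or range.

## Working session

There is one attempt and no reset: what is moved stays moved. The work goes in short steps, Python scripts to look and compute and a tool call to move; the robot and the scene stay as the last step left them, time stands still between calls to the robot, and variables do not carry over. Pictures are saved under pics/ and viewed, at most 10 in all, crops included, and the job is handed in when it is done.

Besides the shell and the picture viewer there is one more tool, called by a JSON object that holds its "name" and its "arguments". move_arm: Moves the arm, as the interface text tells. Its arguments: {"type":"object","properties":{"angular":{"type":"array","items":{"type":"array","items":{"type":"number"}}},"delta_pos":{"type":"array","items":{"type":"array","items":{"type":"number"}}},"hand":{"type":"array","items":{"type":"number"}}},"required":["angular","delta_pos","hand"]}

```bash
mkdir -p pics; ls; cat > h.py <<'E'
import numpy as np, cv2
from scipy.spatial.transform import Rotation as R
from bench import arm, vision
def K(m):
    f=192/np.tan(np.radians(m['fovy'])/2); return np.array([[f,0,m['cx']],[0,f,m['cy']],[0,0,1]])
def ray(name,px,z,m=None):
    m=m or vision.camera_model(name)
    p=cv2.undistortPoints(np.array(px,float).reshape(-1,1,2),K(m),np.array(m['D'],float)).reshape(-1,2)
    Rm=cv2.Rodrigues(np.array(m['rvec'],float))[0]; t=np.array(m['tvec'],float).ravel()
    c=-Rm.T@t; d=np.c_[p,np.ones(len(p))]@Rm
    return c+d*((z-c[2])/d[:,2])[:,None]
def proj(name,P,m=None):
    m=m or vision.camera_model(name)
    return cv2.projectPoints(np.array(P,float).reshape(-1,1,3),np.array(m['rvec'],float),np.array(m['tvec'],float),K(m),np.array(m['D'],float))[0].reshape(-1,2)
E
python3 - <<'E'
from h import *
a=vision.capture("scene");b=vision.capture("top");
cv2.imwrite("pics/scene.png",a);cv2.imwrite("pics/top.png",b)
print(arm.read_state())
for n in["scene","top","wrist"]:print(n,vision.camera_model(n))
for n in["extractor","guard","tab","filter","bowl","mat","spare_filter"]:
  for d in vision.cut_out(n,"top")[:4]:
    print(n,round(d["score"],2),d["at"],d["region"].sum())
E
```

```text
pics
{'time': 0.1, 'joint_positions': array([ 1.23108247e+00,  2.64668757e-01,  1.60521921e+00, -8.42714740e-06,
        1.27367865e+00, -3.68853439e-02]), 'joint_velocities': array([ 0.00077521, -0.00067068, -0.00314293, -0.00312335, -0.00184236,
       -0.00224311]), 'effort': array([ 1.04279327e-04, -5.03617215e+01, -3.58074296e+01,  7.30405468e-02,
        2.33443984e-02, -3.82289102e-05]), 'ee_pos': array([0.20119301, 0.64400445, 0.40352812]), 'eef_rot': array([ 1.50835060e-01,  9.88558451e-01, -9.70288831e-04, -1.80795234e-04]), 'wrist_force': array([ 0.82410853, -0.43510184, -0.0576819 ]), 'torque': array([-0.00040131, -0.04001568,  0.02145223]), 'grasp_force': 0.0, 'grip_width': 0.08813256014598257}
scene {'fovy': 50.612081603378755, 'cx': 256.4257157566855, 'cy': 194.7344464425406, 'D': array([-0.05275575,  0.        ,  0.        ,  0.        ,  0.        ]), 'rvec': array([ 1.33964229,  2.45591124, -0.69775866]), 'tvec': array([ 0.35431936, -0.41152838,  1.81081225])}
top {'fovy': 55.68276026025361, 'cx': 260.80885497886925, 'cy': 190.69487447052728, 'D': array([-0.05020371
[... 175 characters left out ...]
'fovy': 67.4390804080978, 'cx': 257.58440093836936, 'cy': 196.6900281228893, 'D': array([0.01289826, 0.        , 0.        , 0.        , 0.        ]), 'rvec': array([-2.32420387, -1.70870669, -0.25691926]), 'tvec': array([-0.67321795, -0.04176091,  0.39081085])}
extractor 0.84 [238.7, 212.6] 5879
extractor 0.54 [169.2, 167.0] 1620
extractor 0.18 [91.3, 217.1] 803
guard 0.92 [248.5, 227.1] 1153
guard 0.7 [218.4, 147.8] 798
guard 0.55 [263.4, 132.6] 563
tab 0.7 [245.2, 213.7] 231
tab 0.2 [91.4, 218.1] 799
filter 0.75 [246.9, 217.4] 193
bowl 0.9 [152.6, 257.7] 3963
mat 0.85 [358.4, 259.2] 3076
mat 0.48 [247.0, 221.6] 1227
spare_filter 0.75 [432.9, 219.1] 685
spare_filter 0.18 [333.8, 156.0] 561
```

View pics/top.png

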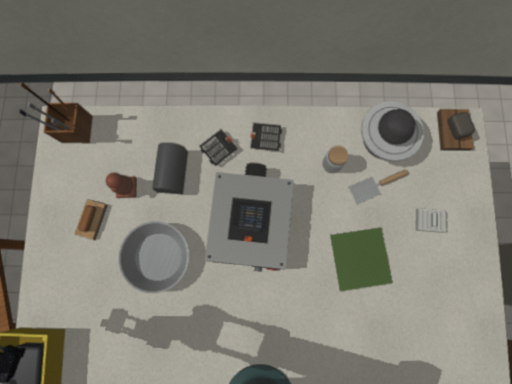

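View pics/scene.png

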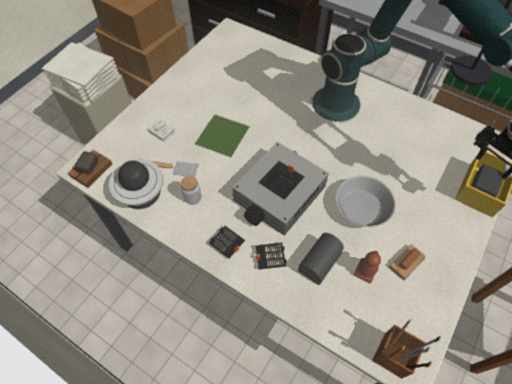

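The candidates for the guard in the top view are the one in the extractor (250,220), plus loose smaller ones at (218,148) and (266,136). The one seated in the extractor, with its orange tab at (248,239) towards the robot, is the one I want. The filter is below it, the bowl is at (154,257), the mat at (361,259) and the spare filter at (432,219).

```bash
python3 - <<'E'
from h import *
b=cv2.imread("pics/top.png")
c=cv2.resize(b[160:280,195:310],None,fx=5,fy=5,interpolation=cv2.INTER_CUBIC);cv2.imwrite("pics/crop.png",c)
g=cv2.cvtColor(b,cv2.COLOR_BGR2HSV)
m=((g[...,0]>35)&(g[...,0]<85)&(g[...,1]>120)).astype(np.uint8);m[:200]=0;m[:,:300]=0;m[:,420:]=0
cnt=max(cv2.findContours(m,0,2)[0],key=cv2.contourArea)
P=ray("top",cnt.reshape(-1,2),0.005)[:,:2].astype(np.float32);print("mat",cv2.minAreaRect(P))
vision.capture("top")
d=vision.cut_out("bowl","top")[0]["region"].astype(np.uint8)
cnt=max(cv2.findContours(d,0,2)[0],key=cv2.contourArea)
P=ray("top",cnt.reshape(-1,2),0.055)[:,:2].astype(np.float32);print("bowl",cv2.minEnclosingCircle(P),P.min(0),P.max(0))
print("corners",ray("top",[[216,174],[292,177],[287,270],[207,264]],0.092))
print("guard",ray("top",[[234,198],[271,201],[268,243],[230,240]],0.092))
print("tab",ray("top",[[248,239]],0.1))
E
```

```text
Traceback (most recent call last):
ValueError: max() iterable argument is empty
```

View pics/crop.png

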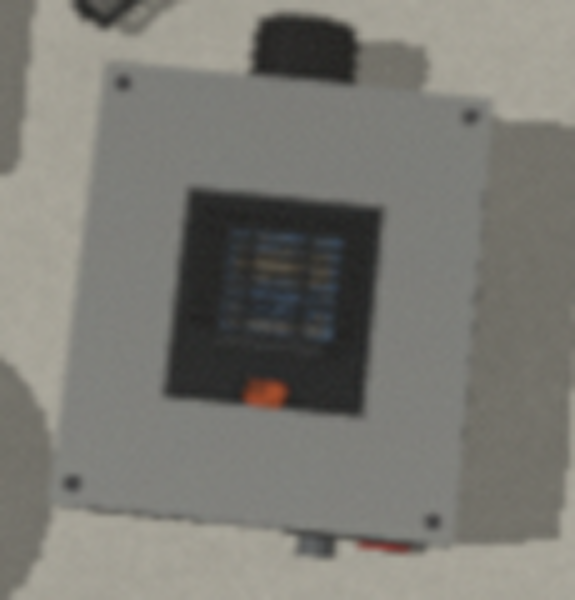

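The crop shows the seated guard with its corners at crop (190,188), (383,208), (363,415) and (165,395). The orange tab is at (266,393), on the switch/knob side and facing the robot, and the pipe is at the top. The choice is confirmed.

```bash
python3 - <<'E'
from h import *
vision.capture("top")
for n,z in(("mat",.005),("bowl",.055)):
  d=vision.cut_out(n,"top")[0]["region"].astype(np.uint8)
  cnt=max(cv2.findContours(d,0,2)[0],key=cv2.contourArea)
  P=ray("top",cnt.reshape(-1,2),z)[:,:2].astype(np.float32);print(n,cv2.minAreaRect(P),cv2.minEnclosingCircle(P),P.min(0),P.max(0))
C=ray("top",[[216.4,172.4],[293,180],[285.4,268.6],[206.4,261]],0.092)
G=ray("top",[[233,197.6],[271.6,201.6],[267.6,243],[228,239]],0.092)
for Q in(C,G):
  a=Q[0]+Q[1]-Q[2]-Q[3]; print(Q[:,:2].round(4).tolist(),Q.mean(0),np.arctan2(a[1],a[0]),np.linalg.norm(a)/2)
print("tab",ray("top",[[248.2,238.6]],0.1))
E
```

```text
mat ((0.425256609916687, -0.31967365741729736), (0.18684658408164978, 0.1757899522781372), 9.841296195983887) ((0.4229885935783386, -0.319594144821167), 0.12039900571107864) [ 0.32077876 -0.41529608] [ 0.522138   -0.22426477]
bowl ((0.42690470814704895, 0.3270992934703827), (0.21200789511203766, 0.21462737023830414), 0.8422719240188599) ((0.4269638657569885, 0.3278296887874603), 0.10941772907972336) [0.32060063 0.21954508] [0.53289187 0.43455994]
[[0.6833, 0.1357], [0.6605, -0.0996], [0.3947, -0.0747], [0.4151, 0.1578]] [0.53839772 0.02977808 0.092     ] -0.08772881425632253 0.26804345442144184
[[0.605, 0.083], [0.5933, -0.0341], [0.469, -0.0224], [0.48, 0.0954]] [0.53681644 0.03047436 0.092     ] -0.09690468939492405 0.12521255974661213
tab [[0.48117479 0.03503659 0.1       ]]
```

```bash
cat >> h.py <<'E'
def togo(pos,yaw=None):
    s=arm.read_state(); Rt=R.from_quat(s['eef_rot']); p=s['ee_pos']
    d=Rt.inv().apply(np.array(pos)-p)*1000
    print("t",s['time'],"pos",p.round(4),"tool y yaw",np.arctan2(*Rt.as_matrix()[[1,0],1]).round(4),"tilt",Rt.as_matrix()[:,2].round(3))
    print("delta",d.round(1))
    if yaw is not None:
        T=np.column_stack([[-np.sin(yaw),np.cos(yaw),0],[np.cos(yaw),np.sin(yaw),0],[0,0,-1]])
        print("ang",(Rt.inv()*R.from_matrix(T)).as_rotvec().round(4))
E
python3 - <<'E'
from h import *
togo([.493,.034,.40],-.092)
m=vision.camera_model("wrist");Rm=cv2.Rodrigues(m['rvec'])[0];c=-Rm.T@m['tvec'];s=arm.read_state();Rt=R.from_quat(s['eef_rot']).as_matrix()
print(Rt.T@(c-s['ee_pos']));print((Rm@Rt).round(3))
E
```

```text
t 0.6 pos [0.2013 0.6443 0.4048] tool y yaw 1.268 tilt [ 0.  0. -1.]
delta [-460.4 -495.5    4.7]
ang [ 1.00e-04 -0.00e+00  1.36e+00]
[ 0.07622416 -0.00018323  0.02014775]
[[-0.001  1.     0.001]
 [-0.955 -0.    -0.298]
 [-0.298 -0.001  0.955]]
```

{"name": "move_arm", "arguments": {"angular": [[0,0,1.36],[0,0,1.36],[0,0,1.36],[0,0,1.36],[0,0,1.36],[0,0,1.36],[0,0,1.36],[0,0,1.36],[0,0,1.36],[0,0,1.36],[0,0,1.36],[0,0,1.36],[0,0,1.36],[0,0,1.36],[0,0,1.36],[0,0,1.36],[0,0,1.36],[0,0,1.36],[0,0,1.36],[0,0,1.36]], "delta_pos": [[-460,-495,5],[-460,-495,5],[-460,-495,5],[-460,-495,5],[-460,-495,5],[-460,-495,5],[-460,-495,5],[-460,-495,5],[-460,-495,5],[-460,-495,5],[-460,-495,5],[-460,-495,5],[-460,-495,5],[-460,-495,5],[-460,-495,5],[-460,-495,5],[-460,-495,5],[-460,-495,5],[-460,-495,5],[-460,-495,5]], "hand": [1,1,1,1,1,1,1,1,1,1,1,1,1,1,1,1,1,1,1,1]}}

```text
time: 2.27
ee_pos: [0.4922, 0.0356, 0.3996]
eef_rot: [0.739, 0.674, 0.0, -0.0]
wrist_force: [0.1, -0.1, 0.0]
grip_width: 0.0883
grasp_force: 0.0
```

```bash
python3 - <<'E'
from h import *
togo([.493,.034,.40],-.092)
m=vision.camera_model("wrist");a=vision.capture("wrist");cv2.imwrite("pics/w1.png",a)
import pickle;pickle.dump(m,open("w1.pkl","wb"))
for n in["guard","tab"]:
  d=vision.cut_out(n,"wrist")[0];print(n,d["score"],d["at"],d["region"].sum())
E
```

```text
t 2.2667 pos [0.4922 0.0356 0.3996] tool y yaw -0.0913 tilt [-0.001  0.001 -1.   ]
delta [-1.5  0.9 -0.4]
ang [-0.0006 -0.0006  0.0007]
guard 0.92 [493.0, 60.8] 3423
tab 0.86 [245.1, 180.8] 336
```

View pics/w1.png

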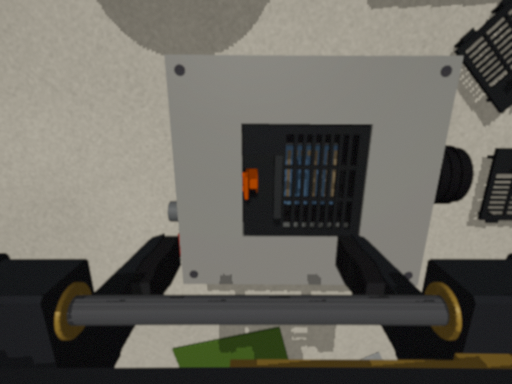

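The wrist view shows the guard plate corners at about (242,125), (371,125), (359,236) and (243,236). The orange tab is at (250,183) and the grip bar at about (278,187), so the tab is on the left, which is tool -y.

```bash
python3 - <<'E'
from h import *
import pickle;m=pickle.load(open("w1.pkl","rb"))
a=cv2.imread("pics/w1.png");h=cv2.cvtColor(a,cv2.COLOR_BGR2HSV)
G=ray("wrist",[[242,125],[371,125],[359,236],[243,236]],.092,m)
g=(a.max(2)<60).astype(np.uint8);g=g|((h[...,1]>150)&(h[...,0]<15)).astype(np.uint8);g[:100]=0;g[238:]=0;g[:,:225]=0;g[:,385:]=0
g=cv2.morphologyEx(g,3,np.ones((15,15)))
cnt=max(cv2.findContours(g,0,2)[0],key=cv2.contourArea);q=ray("wrist",cnt.reshape(-1,2),.092,m)[:,:2].astype(np.float32);print(cv2.minAreaRect(q))
print(G[:,:2].round(4).tolist(),G.mean(0))
D=ray("wrist",[[180,70],[446,71],[194,274],[408,275]],.092,m);print("screws",D[:,:2].round(4).tolist(),D.mean(0),np.arctan2(*(D[1]-D[0])[[1,0]]),np.arctan2(*(D[3]-D[2])[[1,0]]),np.arctan2(*(D[0]-D[2])[[1,0]])-np.pi/2)
o=((h[...,1]>150)&(h[...,0]<15)&(a[...,2]>120));o[:150]=0;o[210:]=0;o[:,:225]=0;o[:,280:]=0
ys,xs=np.where(o);print("orange",xs.min(),xs.max(),ys.min(),ys.max())
for r in range(ys.min(),ys.max()+1,3):print(r,xs[ys==r].min(),xs[ys==r].max())
for c,y in(((.5375,.030),-.092),):
  f=lambda P:np.c_[(np.array(P)[:,:2]@np.array([[np.cos(y),np.sin(y)],[-np.sin(y),np.cos(y)]]))+c,np.array(P)[:,2]]
  print(proj("wrist",f([[-.0625,.0585,.092],[.0625,.0585,.092],[.0625,-.0585,.092],[-.0625,-.0585,.092],[-.0625,.011,.11],[-.0625,-.011,.11],[-.0625,.011,.092],[-.0625,-.011,.092],[-.03,.032,.11],[-.03,-.032,.11]]),m).round(1))
E
```

```text
((0.5415596961975098, 0.03183729946613312), (0.11916013807058334, 0.12967078387737274), 84.11896514892578)
[[0.4833, 0.0965], [0.6078, 0.0849], [0.5978, -0.0324], [0.4717, -0.0208]] [0.54014797 0.03205953 0.092     ]
screws [[0.432, 0.1504], [0.6744, 0.1267], [0.411, -0.0628], [0.6537, -0.0862]] [0.54275662 0.03201159 0.092     ] -0.09731578095348904 -0.09602436983357936 -0.09818762268524028
orange 242 257 171 198
171 251 254
174 242 256
177 243 256
180 243 257
183 243 257
186 243 257
189 243 247
192 244 247
195 244 247
198 245 247
[[239.5 127.9]
 [368.1 127.8]
 [355.8 237.6]
 [241.5 237.5]
 [239.4 179.8]
 [239.8 201.5]
 [240.4 175.6]
 [240.8 196.1]
 [273.4 158.2]
 [272.4 221.3]]
```

{"name": "move_arm", "arguments": {"angular": [[0,0,0.005],[0,0,0.005],[0,0,0.005],[0,0,0.005],[0,0,0.005],[0,0,0.005],[0,0,0.005],[0,0,0.005],[0,0,0.005],[0,0,0.005]], "delta_pos": [[1,6,40],[1,6,75],[1,6,105],[1,6,120],[1,6,130],[1,6,137],[1,6,137],[1,6,137],[1,6,137],[1,6,137]], "hand": [1,1,1,1,1,0.1,0.1,0.1,0.1,0.1]}}

```text
time: 3.25
ee_pos: [0.4996, 0.0352, 0.2643]
eef_rot: [0.741, 0.672, 0.001, 0.001]
wrist_force: [-0.0, 0.1, 0.2]
grip_width: 0.0566
grasp_force: 0.0
```

```bash
python3 - <<'E'
from h import *
s=arm.read_state();print(s['grip_width'],s['wrist_force'])
togo([.498,.036,.2615],-.096)
m=vision.camera_model("wrist");a=vision.capture("wrist");cv2.imwrite("pics/w2.png",a)
h=cv2.cvtColor(a,cv2.COLOR_BGR2HSV)
c,y=(.5405,.032),-.096
f=lambda P:np.c_[(np.array(P)[:,:2]@np.array([[np.cos(y),np.sin(y)],[-np.sin(y),np.cos(y)]]))+c,np.array(P)[:,2]]
print(proj("wrist",f([[-.0625,.011,.11],[-.0625,.011,.092],[-.0595,.011,.11],[-.034,.032,.11],[-.026,.032,.11],[.0625,.0585,.092]]),m).round(1))
E
```

```text
0.056572395534187615 [-0.04782144  0.07959667  0.23590692]
t 3.25 pos [0.4996 0.0352 0.2643] tool y yaw -0.0969 tilt [ 0.003  0.    -1.   ]
delta [ 0.7 -1.7  2.8]
ang [ 0.003  -0.0003 -0.0009]
[[213.2 239.7]
 [217.7 225.8]
 [219.  239.6]
 [269.3 200.5]
 [285.6 200.5]
 [453.7 141. ]]
```

View pics/w2.png

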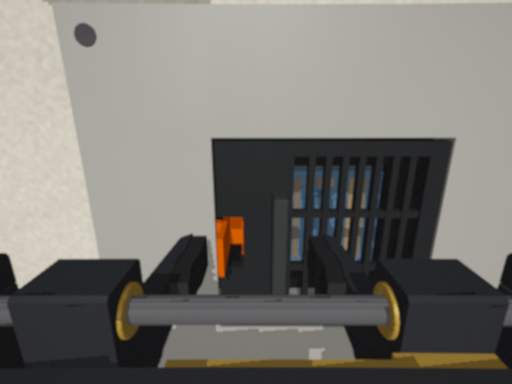

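The fingers straddle the tab (outer face at column 217) and the grip bar (columns 274–289), with a gap on both sides. Next I lower a little and close to about 40 mm.

{"name": "move_arm", "arguments": {"angular": [[0,0,0],[0,0,0],[0,0,0],[0,0,0],[0,0,0],[0,0,0]], "delta_pos": [[1.5,0,2],[1.5,0,2],[1.5,0,2],[1.5,0,2],[1.5,0,2],[1.5,0,2]], "hand": [0.1,0,-0.09,-0.09,-0.09,-0.09]}}

```text
time: 3.8
ee_pos: [0.4989, 0.0365, 0.2607]
eef_rot: [0.741, 0.672, -0.0, -0.0]
wrist_force: [0.2, 0.4, 0.0]
grip_width: 0.0402
grasp_force: 0.0
```

{"name": "move_arm", "arguments": {"angular": [[0,0,0],[0,0,0],[0,0,0],[0,0,0]], "delta_pos": [[0,0,0],[0,0,0],[0,0,0],[0,0,0]], "hand": [-0.17,-0.24,-0.24,-0.24]}}

```text
time: 4.13
ee_pos: [0.499, 0.0365, 0.2606]
eef_rot: [0.741, 0.672, 0.0, 0.0]
wrist_force: [0.8, -1.2, -1.6]
grip_width: 0.0335
grasp_force: 7.7
```

{"name": "move_arm", "arguments": {"angular": [[0,0,0],[0,0,0],[0,0,0],[0,0,0],[0,0,0]], "delta_pos": [[0,0,0],[0,0,0],[0,0,0],[0,0.7,0],[0,0.7,0]], "hand": [-0.27,-0.294,-0.294,-0.294,-0.294]}}

```text
time: 4.55
ee_pos: [0.4995, 0.0365, 0.2606]
eef_rot: [0.741, 0.672, -0.0, -0.0]
wrist_force: [-1.9, 0.5, 0.1]
grip_width: 0.031
grasp_force: 10.2
```

{"name": "move_arm", "arguments": {"angular": [[0.015,0,0],[0.03,0,0],[0.045,0,0],[0.06,0,0],[0.06,0,0]], "delta_pos": [[0,2.6,-1.6],[0,5.2,-3.1],[0,7.8,-4.6],[0,10.3,-6],[0,10.3,-6]], "hand": [-0.294,-0.294,-0.294,-0.294,-0.294]}}

```text
time: 4.97
ee_pos: [0.511, 0.0354, 0.2671]
eef_rot: [0.74, 0.672, -0.02, -0.022]
wrist_force: [0.3, -0.6, -2.0]
grip_width: 0.0311
grasp_force: 10.8
```

```bash
python3 - <<'E'
from h import *
s=arm.read_state();print(s['torque'],s['wrist_force'],s['grasp_force'])
togo([.5,.0365,.2666])
a=vision.capture("wrist");cv2.imwrite("pics/w3.png",a[60:])
E
```

```text
[-0.10161138  0.14991774  0.05522976] [ 0.30324653 -0.63289884 -1.99558697] 10.762373507022858
t 4.9667 pos [0.511  0.0354 0.2671] tool y yaw -0.0971 tilt [-0.06   0.006 -0.998]
delta [  0.  -11.    1.2]
```

View pics/w3.png

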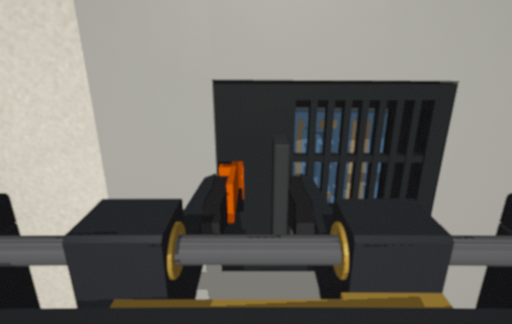

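{"name": "move_arm", "arguments": {"angular": [[0.03,0,0],[0.06,0,0],[0.09,0,0],[0.12,0,0],[0.15,0,0],[0.15,0,0]], "delta_pos": [[0,5,-3.1],[0,10.2,-6],[0,15.3,-8.8],[0,20.4,-11.4],[0,25.6,-13.9],[0,25.6,-13.9]], "hand": [-0.294,-0.294,-0.294,-0.294,-0.294,-0.294]}}

```text
time: 5.52
ee_pos: [0.5374, 0.0328, 0.2793]
eef_rot: [0.737, 0.668, -0.07, -0.077]
wrist_force: [0.6, -0.5, -2.2]
grip_width: 0.0313
grasp_force: 10.9
```

```bash
python3 - <<'E'
from h import *
s=arm.read_state();print(s['torque'],s['wrist_force'],s['grasp_force'])
togo([.5,.0365,.2666])
m=vision.camera_model("wrist");a=vision.capture("wrist");vision.capture("top");b=vision.capture("scene")
c=cv2.resize(b[130:235,225:335],None,fx=3.6,fy=3.6,interpolation=cv2.INTER_CUBIC)
o=np.zeros((384,800,3),np.uint8);o[:,:400]=cv2.resize(a[40:],(400,269)).shape and 0
w=cv2.resize(a,(400,300));o[:300,:400]=w;o[:378,404:800]=c[:378,:396];cv2.imwrite("pics/w4.png",o)
E
```

```text
[-0.10699185  0.04838206 -0.00707649] [ 0.5548754  -0.52164665 -2.16839471] 10.879629850387573
t 5.5167 pos [0.5374 0.0328 0.2793] tool y yaw -0.0972 tilt [-0.207  0.02  -0.978]
delta [  0.  -34.1  20.3]
```

View pics/w4.png

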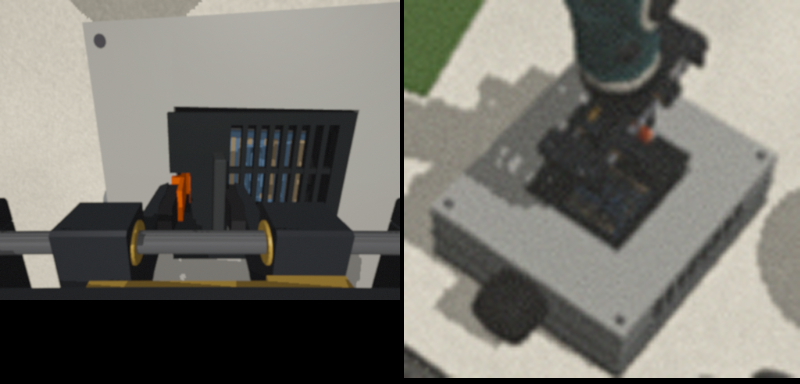

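{"name": "move_arm", "arguments": {"angular": [[0,0,0],[0,0,0],[0,0,0],[0,0,0]], "delta_pos": [[0,-3.9,0.8],[0,-7.8,1.7],[0,-10.8,2.3],[0,-10.8,2.3]], "hand": [-0.294,-0.294,-0.294,-0.294]}}

```text
time: 6.0
ee_pos: [0.5241, 0.0341, 0.2789]
eef_rot: [0.736, 0.668, -0.071, -0.078]
wrist_force: [0.3, 0.0, -2.4]
grip_width: 0.0315
grasp_force: 10.9
```

{"name": "move_arm", "arguments": {"angular": [[0,0,0],[0,0,0],[0,0,0],[0,0,0],[0,0,0],[0,0,0],[0,0,0]], "delta_pos": [[0,-1,-5],[0,-2,-10],[0,-4.2,-20],[0,-8.4,-39],[0,-13,-60],[0,-17,-78],[0,-17,-78]], "hand": [-0.294,-0.294,-0.294,-0.294,-0.294,-0.294,-0.294]}}

```text
time: 6.58
ee_pos: [0.5265, 0.0341, 0.3644]
eef_rot: [0.737, 0.669, -0.067, -0.075]
wrist_force: [1.0, -0.4, -1.8]
grip_width: 0.0317
grasp_force: 10.9
```

```bash
python3 - <<'E'
from h import *
s=arm.read_state();print(s['wrist_force'],s['torque'],s['grasp_force'],s['grip_width'])
# guard centre relative to pinch: +44.25mm along yaw; target on mat
y=-.096; t=np.array([.424,-.319])-.0443*np.array([np.cos(y),np.sin(y)]);print(t)
togo([*t,.34],y)
a=vision.capture("wrist");cv2.imwrite("pics/w5.png",a)
E
```

```text
[ 0.95907627 -0.40695621 -1.77658084] [-0.08017539 -0.05498433 -0.00999739] 10.907023698091507 0.03165308330026301
[ 0.37990398 -0.31475373]
t 6.5833 pos [0.5265 0.0341 0.3644] tool y yaw -0.0968 tilt [-0.199  0.02  -0.98 ]
delta [-361.4 -105.1   45.9]
ang [-0.2014 -0.0011 -0.0009]
```

View pics/w5.png

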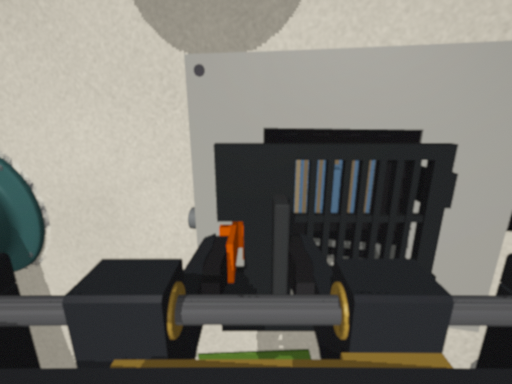

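{"name": "move_arm", "arguments": {"angular": [[-0.02,0,0],[-0.04,0,0],[-0.06,0,0],[-0.08,0,0],[-0.1,0,0],[-0.12,0,0],[-0.14,0,0],[-0.16,0,0],[-0.18,0,0],[-0.2,0,0],[-0.2,0,0],[-0.2,0,0],[-0.2,0,0],[-0.2,0,0],[-0.2,0,0],[-0.2,0,0]], "delta_pos": [[-10,-3,1],[-30,-9,4],[-60,-17,8],[-90,-26,11],[-120,-35,15],[-150,-44,19],[-180,-52,23],[-210,-61,27],[-240,-70,30],[-270,-79,34],[-300,-87,38],[-325,-95,41],[-345,-100,44],[-355,-103,45],[-361,-105,46],[-361,-105,46]], "hand": [-0.294,-0.294,-0.294,-0.294,-0.294,-0.294,-0.294,-0.294,-0.294,-0.294,-0.294,-0.294,-0.294,-0.294,-0.294,-0.294]}}

```text
time: 7.97
ee_pos: [0.3772, -0.3148, 0.3347]
eef_rot: [0.741, 0.671, -0.004, -0.005]
wrist_force: [-0.6, 0.7, -2.0]
grip_width: 0.0315
grasp_force: 10.7
```

```bash
python3 - <<'E'
from h import *
togo([.380,-.315,.206],-.096)
m=vision.camera_model("wrist");a=vision.capture("wrist");b=vision.capture("scene")
c=cv2.resize(b[85:185,170:270],(376,376),interpolation=cv2.INTER_CUBIC)
o=np.zeros((376,780,3),np.uint8);o[:300,:400]=cv2.resize(a,(400,300));o[:,404:]=c;cv2.imwrite("pics/w6.png",o)
cv2.imwrite("w6full.png",a)
q=[[.0,.0]];R0=.17
y=.172
f=lambda P:np.c_[(np.array(P)@np.array([[np.cos(y),np.sin(y)],[-np.sin(y),np.cos(y)]]))+[.424,-.319],np.full(len(P),.005)]
print(proj("wrist",f([[-.09,.085],[.09,.085],[.09,-.085],[-.09,-.085],[0,0]]),m).round()*400/512)
E
```

```text
t 7.9667 pos [ 0.3772 -0.3148  0.3347] tool y yaw -0.0985 tilt [-0.011  0.002 -1.   ]
delta [-1.000e-01  4.300e+00  1.286e+02]
ang [-0.0116 -0.001  -0.0025]
[[157.03125  97.65625]
 [291.40625  58.59375]
 [308.59375 178.125  ]
 [192.1875  206.25   ]
 [236.71875 139.84375]]
```

View pics/w6.png

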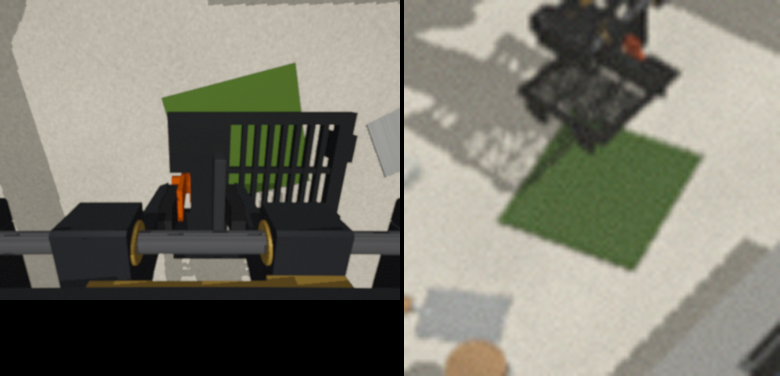

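{"name": "move_arm", "arguments": {"angular": [[-0.01,0,0],[-0.01,0,0],[-0.01,0,0],[-0.01,0,0],[-0.01,0,0],[-0.01,0,0],[-0.01,0,0],[-0.01,0,0],[-0.01,0,0],[-0.01,0,0]], "delta_pos": [[-3,8,15],[-3,8,40],[-3,8,65],[-3,8,88],[-3,8,105],[-3,8,115],[-3,8,120],[-3,8,123],[-3,8,126],[-3,8,126]], "hand": [-0.294,-0.294,-0.294,-0.294,-0.294,-0.294,-0.294,-0.294,-0.294,-0.294]}}

```text
time: 8.9
ee_pos: [0.385, -0.3181, 0.2103]
eef_rot: [0.74, 0.672, 0.0, 0.001]
wrist_force: [0.4, 0.5, -1.8]
grip_width: 0.0311
grasp_force: 10.7
```

{"name": "move_arm", "arguments": {"angular": [[0,0,0],[0,0,0],[0,0,0],[0,0,0],[0,0,0]], "delta_pos": [[0,0,2],[0,0,4],[0,0,5.5],[0,0,5.5],[0,0,5.5]], "hand": [-0.294,-0.294,-0.294,-0.294,-0.294]}}

```text
time: 9.32
ee_pos: [0.3845, -0.3181, 0.2043]
eef_rot: [0.741, 0.672, -0.0, 0.0]
wrist_force: [-0.5, -0.2, -1.9]
grip_width: 0.0313
grasp_force: 10.7
```

{"name": "move_arm", "arguments": {"angular": [[0,0,0],[0,0,0],[0,0,0],[0,0,0]], "delta_pos": [[0,0,1],[0,0,1.7],[0,0,1.7],[0,0,1.7]], "hand": [-0.294,-0.294,-0.294,-0.294]}}

```text
time: 9.65
ee_pos: [0.3847, -0.3182, 0.2036]
eef_rot: [0.741, 0.672, -0.0, 0.0]
wrist_force: [-1.7, 1.9, 6.5]
grip_width: 0.0311
grasp_force: 9.7
```

{"name": "move_arm", "arguments": {"angular": [[0,0,0],[0,0,0],[0,0,0],[0,0,0],[0,0,0],[0,0,0],[0,0,0],[0,0,0],[0,0,0],[0,0,0],[0,0,0]], "delta_pos": [[0,0,0],[0,0,0],[0,0,0],[0,0,0],[0,0,0],[0,0,0],[0,0,-20],[0,0,-50],[0,0,-90],[0,0,-130],[0,0,-130]], "hand": [-0.2,-0.1,0.1,0.25,0.25,0.25,0.25,0.25,0.25,0.25,0.25]}}

```text
time: 10.57
ee_pos: [0.387, -0.3202, 0.3412]
eef_rot: [0.741, 0.672, 0.001, 0.007]
wrist_force: [1.7, -1.0, 0.8]
grip_width: 0.0547
grasp_force: 0.0
```

```bash
python3 - <<'E'
from h import *
c=np.array([.5412,.032]);y=-.097
togo([*c,.335],y)
m=vision.camera_model("wrist");a=vision.capture("wrist");cv2.imwrite("w7.png",a)
h=cv2.cvtColor(a,cv2.COLOR_BGR2HSV)
# opening/well in top image before crossing
b=vision.capture("top");o=np.zeros((384,800,3),np.uint8);o[:300,:400]=cv2.resize(a,(400,300));o[:,400:]=cv2.resize(b[160:352,200:400],(400,384));cv2.imwrite("pics/w7.png",o)
E
```

```text
t 10.5667 pos [ 0.387  -0.3202  0.3412] tool y yaw -0.0969 tilt [ 0.011 -0.01  -1.   ]
delta [365.5 119.3   4.4]
ang [0.0119 0.0087 0.    ]
```

View pics/w7.png

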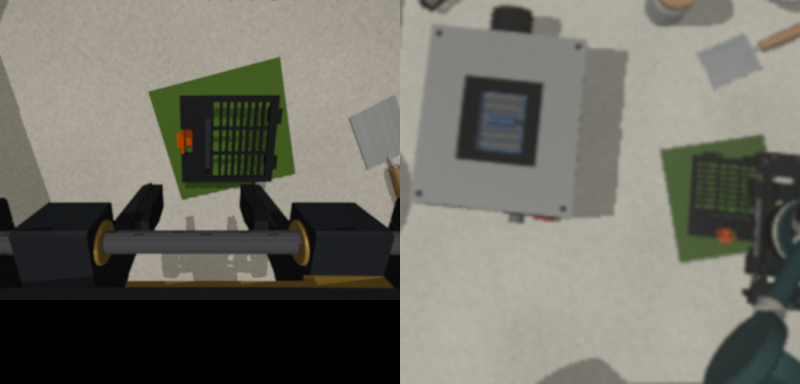

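Picture 10 shows the guard lying grip up near the middle of the mat, with the filter now exposed in the well. I have used all my picture views, so from here I work from numbers.

{"name": "move_arm", "arguments": {"angular": [[0,0,0],[0,0,0],[0,0,0],[0,0,0],[0,0,0],[0,0,0],[0,0,0],[0,0,0],[0,0,0],[0,0,0],[0,0,0],[0,0,0],[0,0,0],[0,0,0]], "delta_pos": [[37,12,0],[73,24,0],[110,36,0],[146,48,0],[183,60,0],[219,72,0],[256,83,0],[292,95,0],[325,106,0],[350,114,0],[365,119,0],[365,119,0],[365,119,0],[365,119,0]], "hand": [0,0,0,0,0,0,0,0,0,0,0,0,0,0]}}

```text
time: 11.83
ee_pos: [0.5375, 0.0333, 0.3308]
eef_rot: [0.74, 0.672, -0.001, -0.001]
wrist_force: [0.4, -0.5, -0.1]
grip_width: 0.044
grasp_force: 0.0
```

```bash
python3 - <<'E'
from h import *
c=np.array([.5412,.032]);y=-.097
togo([*c,.335],y)
m=vision.camera_model("wrist");a=vision.capture("wrist");cv2.imwrite("w8.png",a)
ds=vision.cut_out("filter","wrist")
f=lambda P:np.c_[(np.array(P)[:,:2]@np.array([[np.cos(y),np.sin(y)],[-np.sin(y),np.cos(y)]]))+c,np.array(P)[:,2]]
print("pred filter top",proj("wrist",f([[-.045,.035,.052],[.045,.035,.052],[.045,-.035,.052],[-.045,-.035,.052]]),m).round(0).tolist())
print("pred handle",proj("wrist",f([[-.005,.022,.072],[.005,.022,.072],[.005,-.022,.072],[-.005,-.022,.072]]),m).round(0).tolist())
print("pred opening",proj("wrist",f([[-.0625,.0585,.092],[.0625,.0585,.092],[.0625,-.0585,.092]]),m).round(0).tolist())
for d in ds[:3]:
  yy,xx=np.where(d["region"]);print(d["score"],d["at"],xx.min(),xx.max(),yy.min(),yy.max(),d["region"].sum())
g=cv2.cvtColor(a,cv2.COLOR_BGR2GRAY)
for r in (120,150,170,185,200):print(r,' '.join(map(str,g[r,190:380:4])))
for k in range(3): print(a[185,200:360:8,k])
E
```

```text
t 11.8333 pos [0.5375 0.0333 0.3308] tool y yaw -0.0968 tilt [-0.003 -0.001 -1.   ]
delta [-1.   3.8 -4.2]
ang [-0.0032  0.0008  0.0002]
pred filter top [[212.0, 156.0], [312.0, 156.0], [308.0, 228.0], [215.0, 227.0]]
pred handle [[256.0, 175.0], [268.0, 175.0], [267.0, 223.0], [256.0, 223.0]]
pred opening [[179.0, 133.0], [347.0, 133.0], [334.0, 271.0]]
0.92 [261.8, 190.5] 213 311 155 227 6954
120 153 154 153 153 153 152 154 154 154 153 153 153 154 154 154 154 154 154 154 154 154 155 153 154 154 154 154 152 153 154 153 154 153 153 153 154 153 152 153 152 152 153 152 151 152 151 151 150
150 17 13 20 18 16 14 19 17 16 18 17 19 17 17 17 19 13 17 16 19 15 16 16 18 19 19 19 18 15 18 19 20 18 17 18 17 17 17 18 142 152 152 152 151 152 151 151 151
170 17 17 25 27 26 23 84 94 117 91 95 95 115 104 95 95 97 93 92 94 96 97 94 95 99 116 92 93 97 117 88 25 25 28 23 23 17 15 72 152 152 152 152 152 151 151 151 151
185 17 17 20 24 25 23 59 94 114 99 95 86 111 106 96 95 93 84 95 90 92 93 91 95 104 113 89 96 99 114 84 24 26 24 25 25 17 15 125 151 151 151 152 151 151 150 151 151
200 17 15 19 23 25 24 43 93 110 102 96 94 109 105 96 95 94 83 94 91 91 93 96 92 112 105 91 95 108 106 72 22 25 27 24 22 17 27 150 152 152 152 151 151 152 151 152 151
[ 26  23 121  88  71  89  75 118 124 123  69  89  70  89  50  27  24  17
 145 146]
[ 24  21  98 117  92 116  93  95 100  99  92 116  93 116  49  23  24  17
 152 152]
[ 25  22  71 132 107 131 105  69  71  72 105 131 106 130  45  28  24  18
 153 153]
```

{"name": "move_arm", "arguments": {"angular": [[0,0,0],[0,0,0],[0,0,0],[0,0,0],[0,0,0],[0,0,0],[0,0,0],[0,0,0]], "delta_pos": [[-1,4,15],[-1,4,40],[-1,4,65],[-1,4,85],[-1,4,98],[-1,4,105],[-1,4,105],[-1,4,105]], "hand": [0,0,0,0,0,0,0,0]}}

```text
time: 12.6
ee_pos: [0.5422, 0.0317, 0.2277]
eef_rot: [0.741, 0.672, -0.0, -0.0]
wrist_force: [-0.6, 0.5, 0.2]
grip_width: 0.044
grasp_force: 0.0
```

{"name": "move_arm", "arguments": {"angular": [[0,0,0],[0,0,0],[0,0,0],[0,0,0],[0,0,0],[0,0,0],[0,0,0],[0,0,0],[0,0,0],[0,0,0]], "delta_pos": [[0,-1,3],[0,-1,4.5],[0,-1,4.5],[0,-1,4.5],[0,-1,4.5],[0,-1,4.5],[0,-1,4.5],[0,-1,4.5],[0,-1,4.5],[0,-1,4.5]], "hand": [0,0,-0.3,-0.6,-0.8,-1,-1,-1,-1,-1]}}

```text
time: 13.43
ee_pos: [0.5412, 0.0325, 0.2232]
eef_rot: [0.741, 0.672, 0.0, 0.0]
wrist_force: [-0.1, 0.2, 1.8]
grip_width: 0.0097
grasp_force: 30.0
```

Gripped. I lift straight out of the well.

{"name": "move_arm", "arguments": {"angular": [[0,0,0],[0,0,0],[0,0,0],[0,0,0],[0,0,0],[0,0,0],[0,0,0],[0,0,0],[0,0,0]], "delta_pos": [[0,0,-4],[0,0,-10],[0,0,-18],[0,0,-28],[0,0,-45],[0,0,-70],[0,0,-95],[0,0,-110],[0,0,-110]], "hand": [-1,-1,-1,-1,-1,-1,-1,-1,-1]}}

```text
time: 14.18
ee_pos: [0.543, 0.0325, 0.3386]
eef_rot: [0.741, 0.672, 0.003, 0.003]
wrist_force: [0.7, -0.6, -1.8]
grip_width: 0.0097
grasp_force: 30.0
```

```bash
python3 - <<'E'
from h import *
s=arm.read_state();print(s['wrist_force'],s['grasp_force'],s['grip_width'])
vision.capture("top");d=vision.cut_out("bowl","top")[0];reg=d["region"].astype(np.uint8)
cnt=max(cv2.findContours(reg,0,2)[0],key=cv2.contourArea)
P=ray("top",cnt.reshape(-1,2),.055)[:,:2].astype(np.float32);print(d["score"],cv2.minEnclosingCircle(P),P.min(0),P.max(0))
togo([.429,.328,.335],-.097)
E
```

```text
[ 0.70378966 -0.63352865 -1.84431887] 29.999569952487946 0.009705969811114965
0.96 ((0.42837321758270264, 0.3262850046157837), 0.11135978996753693) [0.32055426 0.219311  ] [0.5359868  0.43477878]
t 14.2833 pos [0.5414 0.0325 0.3342] tool y yaw -0.097 tilt [ 0.002 -0.    -1.   ]
delta [ 283.3 -140.5   -1.1]
ang [ 0.0025 -0.0002  0.    ]
```

{"name": "move_arm", "arguments": {"angular": [[0,0,0],[0,0,0],[0,0,0],[0,0,0],[0,0,0],[0,0,0],[0,0,0],[0,0,0],[0,0,0],[0,0,0],[0,0,0],[0,0,0],[0,0,0],[0,0,0]], "delta_pos": [[10,-5,0],[35,-17,0],[65,-31,0],[95,-46,0],[125,-60,0],[155,-75,0],[185,-89,0],[215,-104,0],[240,-116,0],[262,-126,0],[277,-133,0],[285,-138,0],[285,-138,0],[285,-138,0]], "hand": [-1,-1,-1,-1,-1,-1,-1,-1,-1,-1,-1,-1,-1,-1]}}

```text
time: 15.45
ee_pos: [0.4307, 0.3294, 0.3317]
eef_rot: [0.74, 0.672, -0.001, 0.0]
wrist_force: [-0.1, 0.2, -2.8]
grip_width: 0.0095
grasp_force: 30.0
```

```bash
python3 - <<'E'
from h import *
togo([.432,.330,.198],-.097)
m=vision.camera_model("wrist");vision.capture("wrist");d=vision.cut_out("bowl","wrist")[0];yy,xx=np.where(d["region"])
print(d["score"],d["at"],xx.min(),xx.max(),yy.min(),yy.max())
t=np.linspace(0,2*np.pi,60);q=proj("wrist",np.c_[.432+.11*np.cos(t),.330+.11*np.sin(t),np.full(60,.055)],m);print(q.min(0),q.max(0))
E
```

```text
t 15.45 pos [0.4307 0.3294 0.3317] tool y yaw -0.0957 tilt [-0.002 -0.002 -1.   ]
delta [  1.    1.5 133.7]
ang [-0.0017  0.0021  0.0013]
0.95 [256.7, 143.2] 139 374 66 257
[139.19247454  61.8046127 ] [378.06957261 292.75019866]
```

{"name": "move_arm", "arguments": {"angular": [[0,0,0],[0,0,0],[0,0,0],[0,0,0],[0,0,0],[0,0,0],[0,0,0],[0,0,0],[0,0,0]], "delta_pos": [[0,0,15],[0,0,40],[0,0,65],[0,0,90],[0,0,110],[0,0,122],[0,0,128],[0,0,128],[0,0,128]], "hand": [-1,-1,-1,-1,-1,-1,-1,-1,-1]}}

```text
time: 16.3
ee_pos: [0.432, 0.3294, 0.2056]
eef_rot: [0.741, 0.672, 0.0, 0.0]
wrist_force: [-0.0, 0.6, -0.4]
grip_width: 0.0094
grasp_force: 30.0
```

{"name": "move_arm", "arguments": {"angular": [[0,0,0],[0,0,0],[0,0,0],[0,0,0],[0,0,0]], "delta_pos": [[0,0,3],[0,0,6],[0,0,8.5],[0,0,8.5],[0,0,8.5]], "hand": [-1,-1,-1,-1,-1]}}

```text
time: 16.72
ee_pos: [0.4314, 0.3296, 0.1966]
eef_rot: [0.74, 0.672, 0.0, 0.0]
wrist_force: [0.3, -0.3, -2.2]
grip_width: 0.0101
grasp_force: 30.0
```

{"name": "move_arm", "arguments": {"angular": [[0,0,0],[0,0,0],[0,0,0],[0,0,0]], "delta_pos": [[0,0,1],[0,0,1.5],[0,0,1.5],[0,0,1.5]], "hand": [-1,-1,-1,-1]}}

```text
time: 17.05
ee_pos: [0.4316, 0.3297, 0.1962]
eef_rot: [0.741, 0.672, 0.0, 0.0]
wrist_force: [-2.6, -1.3, 5.8]
grip_width: 0.0094
grasp_force: 30.0
```

{"name": "move_arm", "arguments": {"angular": [[0,0,0],[0,0,0],[0,0,0],[0,0,0],[0,0,0],[0,0,0],[0,0,0],[0,0,0],[0,0,0],[0,0,0],[0,0,0]], "delta_pos": [[0,0,0],[0,0,0],[0,0,0],[0,0,0],[0,0,0],[0,0,-15],[0,0,-40],[0,0,-80],[0,0,-120],[0,0,-140],[0,0,-140]], "hand": [-0.9,-0.7,-0.4,0,0,0,0,0,0,0,0]}}

```text
time: 17.97
ee_pos: [0.4334, 0.3309, 0.3416]
eef_rot: [0.741, 0.672, 0.006, 0.001]
wrist_force: [0.1, 0.4, 0.2]
grip_width: 0.0442
grasp_force: 0.0
```

```bash
python3 - <<'E'
from h import *
togo([.432,.330,.33],-.097);print(arm.read_state()['grip_width'])
m=vision.camera_model("wrist");vision.capture("wrist")
for n,z in(("filter",.025),("bowl",.055)):
  d=vision.cut_out(n,"wrist")[0];yy,xx=np.where(d["region"]);P=ray("wrist",np.c_[xx,yy],z,m)[:,:2].astype(np.float32)
  print(n,d["score"],d["at"],xx.min(),xx.max(),yy.min(),yy.max(),cv2.minAreaRect(P))
m=vision.camera_model("top");vision.capture("top")
for n,z in(("mat",.005),("guard",.035)):
  for d in vision.cut_out(n,"top")[:4]:
    yy,xx=np.where(d["region"]);P=ray("top",np.c_[xx,yy],z,m)[:,:2].astype(np.float32);print(n,d["score"],d["at"],cv2.minAreaRect(P))
E
```

```text
t 17.9667 pos [0.4334 0.3309 0.3416] tool y yaw -0.097 tilt [ 0.009  0.007 -1.   ]
delta [-1.1 -1.4 11.5]
ang [ 0.0087 -0.0075 -0.    ]
0.044151779561273446
filter 0.92 [254.7, 182.4] 210 296 150 217 ((0.4319967031478882, 0.33076024055480957), (0.07363834232091904, 0.09055832773447037), 84.19993591308594)
bowl 0.64 [250.6, 150.2] 137 362 74 291 ((0.4283745288848877, 0.3296380639076233), (0.21787644922733307, 0.21371933817863464), 36.17096710205078)
mat 0.74 [352.2, 260.0] ((0.4248826503753662, -0.3207496702671051), (0.17931534349918365, 0.16949383914470673), 9.236906051635742)
mat 0.55 [248.2, 219.3] ((0.5627298951148987, 0.035454437136650085), (0.2606269121170044, 0.3494032323360443), 84.2820053100586)
guard 0.76 [265.0, 134.8] ((0.8202834725379944, -0.014601331204175949), (0.10111590474843979, 0.09219389408826828), 85.82433319091797)
guard 0.69 [156.3, 252.2] ((0.42958536744117737, 0.3222373425960541), (0.07401669025421143, 0.09006267786026001), 84.40145874023438)
guard 0.58 [215.7, 144.8] ((0.7823043465614319, 0.14281180500984192), (0.09114226698875427, 0.09938114136457443), 38.98469161987305)
```

```bash
python3 -c "
from h import *
print(arm.close_job())"
```

```text
the job is handed in; nothing more can be done
None
```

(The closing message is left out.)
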